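Tidy the washing-up things into the sink caddy

TASK

Washing-up is done: put the four washing-up things from the drying mat into the sink caddy, each in the insert made for it - the washing-up liquid in the square well, the palm brush in the round cup, the soap bar lying flat in the shallow dish, and the pan scraper down into the narrow slot, standing on its wooden grip. Lower each one in until it rests on the bottom rather than dropping it, and knock none of them over. The cooking-oil bottle and the coffee tamper look much like the washing-up liquid and the brush but do not belong: leave them standing where they are.

Things in the scene. Friction and masses are not known exactly. Their poses are not given: they have to be found in the camera images.
- soap_bottle: Washing-up liquid bottle, to be moved; stands upright. Green plastic body with a whitish label band, 56 mm diameter and straight up to 98 mm, narrowing shoulder to 116 mm, then a round white cap of 30 mm diameter from 116 to 146 mm with a small green nozzle to 152 mm. About 0.3 kg. Round, so its yaw is free. Origin: centre of the underside, z up.
- palm_brush: Palm dish brush, to be moved; stands on its bristles. Cream bristles and beech disc, 58 mm diameter, from 0 to 37 mm; thin neck; round beech knob of 35 mm diameter from 46 to 76 mm (widest from 52 to 68 mm): grip it there. About 0.09 kg. Rigid. Origin: centre of the underside, z up.
- soap_bar: Pale green bar of solid dish soap, to be moved; lies flat. Like all six loose things it starts on the dark drying mat, whose top is 4 mm above the worktop. 76 mm (its x) by 50 mm (its y) by 27 mm high, hard. About 0.11 kg. Origin: centre of the underside, z up.
- scraper: Pan scraper, to be moved; stands on its thick beech grip with the thin blue nylon blade upward. Grip 80 mm long (its x), 22 mm thick (its y), from 0 to 42 mm high; blade 4 mm thick along the middle of the grip, from 42 to 68 mm high. Take it by the upper part of the grip across its 22 mm, the blade between the fingers. About 0.07 kg. Origin: centre of the underside, z up.
- oil_bottle: Cooking-oil bottle, NOT to be moved; stands upright. Amber body 54 mm diameter with a buff label, round black cap of 29 mm diameter, 150 mm high in all. Origin: centre of the underside, z up.
- tamper: Coffee tamper, NOT to be moved; stands upright. Steel base 58 mm diameter, 22 mm high, with a black round knob of 33 mm diameter, 76 mm high in all. (A white espresso cup, 64 mm diameter and 58 mm high, also stands on the mat and is not part of the job.) Origin: centre of the underside, z up.
- bottle_well: Square teal insert of the caddy, for the washing-up liquid: outside 84 by 84 mm, inside 76 by 76 mm, floor 5 mm above its origin, rim 50 mm above it. Fixed. Origin: centre of its underside, 4 mm above the worktop; x and y along its walls. All four inserts stand two by two, in any order, on a steel drip tray (rim 11 mm high), 120 mm or more apart.
- brush_cup: Round teal insert of the caddy, for the palm brush: outside diameter 84 mm, inside 76 mm, floor 5 mm above its origin, rim 40 mm above it. Fixed. Origin: centre of its underside, 4 mm above the worktop, z up.
- soap_dish: Shallow oblong teal dish of the caddy with thin white ribs (flush), for the soap bar: inside 92 mm (its x) by 68 mm (its y), floor 5 mm above its origin, rim 16 mm above it. Fixed. Origin: centre of its underside, 4 mm above the worktop. The bar's long side goes along the dish's x.
- scraper_slot: Narrow teal slot of the caddy, for the pan scraper: two upright walls along its x with a gap of 34 mm (its y) between them, 100 mm long inside (its x), floor 5 mm above its origin, wall tops 30 mm above it. Fixed. Origin: centre of its underside, 4 mm above the worktop. The scraper's long side goes along the slot's x.
Things that resemble listed ones, but are neither listed nor needed, are in the scene too. Several things look just like the soap_bottle: the one meant starts nearest to the robot's base.

How it is judged:
By the outcome, as a careful person would: the job done as asked, in the order asked, and still so for the second after the job is handed in, with the robot touching nothing.
It also fails if it takes over 128 s, if anything falls off the work surface, if the arm or the gripper's body presses on something with over 40 N, if the wrist force passes 120 N, or if a joint passes its speed limit or range.

ROBOT

A 7-joint arm with a two-finger parallel gripper is mounted at the origin on the work surface. World frame = base frame: x ahead of the robot, y to its left, z up, the work surface at z = 0. Lengths are in m, angles in rad, forces in N, time in s.
With the tool pointing down it reaches from about 0.4 to 0.9 m from the base axis. Payload 5.6 kg.
Tool frame: the origin (TCP) lies midway between the tips of the shut fingers; the grasp point (between the pads) lies 19 mm behind it; z points along the fingers, y is the line along which they close (so a half turn about z gives the same grasp; the last joint's range is limited). The gripper opens to 92 mm and grips with 3 to 60 N. Pads are 20 mm wide; open, the fingers measure 128 mm over their backs; the gripper's body (75 mm by 189 mm) begins 69 mm behind the grasp point.
Start: joints at [1.252, 0.468, -0.012, 1.603, 0.006, 1.071, -0.056], TCP at [0.177, -0.625, 0.215] pointing down, gripper open.
Joint ranges: [-2.53, 2.53], [-0.31, 2.02], [-1.57, 1.55], [0.28, 2.44], [-1.29, 4.43], [0.15, 1.84], [-2.92, 2.92]. Speed limits (rad/s): [2.57, 2.57, 3.14, 3.14, 3.14, 3.14, 3.14].

INTERFACE

Orientations are given as a 3x3 rotation matrix whose columns are the frame's x, y, z axes.
In Python, from station import env, effector, solver, viewer, workorder, search_frame, tip_of gives the robot as it stands. Calls block until the motion is done:
- env.reach(position, orientation): joint-space move of the TCP to a pose.
- env.movel(position, frame=None, rate=0.15): straight line of the TCP; frame=None keeps the orientation; rate is the mean speed in m/s.
- env.goto_joints(angles): joint-space move.
- effector.release() and effector.grasp(squeeze=None): open the fingers fully, or close them until they stop; squeeze is the grip in N (None keeps the last).
- env.pause(seconds).
- solver.inverse_kinematics(position, orientation): joint angles nearest the present ones, or None.
- env.sense(): the state.
- viewer.read_camera(name): name is "scene" or "top"; returns (picture, depth): 384x512x3 uint8, red, green, blue; 384x512 float32, m along the optical axis (not along the pixel's ray), 0 where there is no reading.
- viewer.camera_info(name): a dict with "intrinsics" (3x3 intrinsics, pixels), "eye" and "rotation" of the camera in the world. Camera axes: x right, y up, looking along -z (the intrinsics and any distortion apply to the point x, -y, -z); pixel columns grow to the right and rows downward; lengths in m; the calibration is good to about 2 mm. A picture is of the moment at which its call begins. camera_info takes no time and is no camera call.
A pose or a line that the arm cannot do raises env.PlanningError and nothing moves.
- workorder.finish_job(): hands the job in; it is judged then, once.
Trained networks look in the newest picture that a camera, given by its name, has taken for a name from the list of things; names that differ only in an ending like _2 or _b are one class to them, and where a whole thing is asked for, a point or a joint stands for the part that bears it (a point fixed in the world has none). Each returns a list of dicts, best first, with "score" (0 to 1); they miss things now and then, are a little off and sometimes report something else, mostly with a low value. They report only what shows in the picture. A call takes as long as a camera call. They do not tell look-alikes from the thing itself.
- search_frame(camera, name): "at" ([x, y, z] in m, in world coordinates, good to about 4 mm: the middle of the surface that is visible of it).
- tip_of(camera, name): "at" ([x, y, z] in m, in world coordinates, good to about 4 mm: a listed point, or the origin of a listed thing).
The state is a dict: "t": time; "joint_positions": joint angles; "joint_velocities": joint speeds; "tau": joint torques, N m; "ee_pos": TCP position; "tcp_rot": TCP orientation; "wrist_force": force on the tool from outside, world axes, zero at the start; "moment": the same for the moment, N m; "gripper_width": finger opening in m; "grasp_force": force on a finger pad.
Only numpy, scipy, OpenCV 4.12 (cv2) and the standard library are available. Lean on these libraries where they do the work, as an engineer would, in place of code of your own. Each camera call takes 0.05 s, during which the arm holds its last target. There are 200 camera calls.

## Working session

There is one attempt and no reset: what is moved stays moved. The work goes in short steps, each a Python script; the robot and the scene stay as the last script left them, time stands still between calls to the robot, and variables do not carry over. Pictures are saved under pics/ and viewed, at most 14 in all, crops included, and the job is handed in when it is done.

```bash
ls; mkdir -p pics; python3 - <<'E'
from station import env,viewer,search_frame,tip_of
import cv2,numpy as np
for c in ("scene","top"):
    p,d=viewer.read_camera(c); np.savez(f"pics/{c}0.npz",p=p,d=d)
    cv2.imwrite(f"pics/{c}0.png",cv2.resize(p[:,:,::-1],(800,600)))
    i=viewer.camera_info(c); print(c,i)
    for n in "soap_bottle palm_brush soap_bar scraper oil_bottle tamper bottle_well brush_cup soap_dish scraper_slot".split():
        print(n,[(np.round(r["at"],3).tolist(),round(r["score"],2)) for r in tip_of(c,n)])
print(env.sense()["t"])
E
```

```text
pics
scene {'intrinsics': array([[367.77625862,   0.        , 263.23588632],
       [  0.        , 367.77625862, 195.6227646 ],
       [  0.        ,   0.        ,   1.        ]]), 'eye': array([ 0.98615297, -0.46589991,  0.65562798]), 'rotation': array([[ 0.75738709, -0.47800293,  0.4448348 ],
       [ 0.65285446,  0.54174939, -0.52942294],
       [ 0.01207673,  0.69139048,  0.72238034]])}
soap_bottle [([0.547, -0.098, 0.009], 0.64), ([0.773, -0.198, -0.002], 0.62)]
palm_brush [([0.435, -0.098, 0.004], 0.63)]
soap_bar [([0.437, -0.216, -0.001], 0.63)]
scraper [([0.542, -0.219, 0.001], 0.61)]
oil_bottle [([0.534, -0.331, 0.007], 0.8)]
tamper [([0.659, -0.213, 0.001], 0.85)]
bottle_well [([0.578, 0.28, 0.004], 0.72), ([0.546, -0.097, 0.006], 0.32)]
brush_cup [([0.452, 0.254, 0.006], 0.88)]
soap_dish [([0.488, 0.133, 0.005], 0.62)]
scraper_slot [([0.607, 0.162, 0.006], 0.65)]
top {'intrinsics': array([[497.21433119,   0.        , 252.32855013],
       [  0.        , 497.21433119, 190.99074902],
       [  0.        ,   0.        ,   1.        ]]), 'eye': array([ 0.50498264, -0.00510434,  1.1803482 ]), 'rotation': array([[-0.01103667,  0.99708586, -0.07548492],
       [-0.99992229, -0.01056736,  0.00661391],
       [ 0.00579696,  0.07555205,  0.99712501]])}
soap_bottle [([0.772, -0.2, 0.001], 0.97), ([0.547, -0.097, 0.003], 0.7), ([0.608, 0.168, 0.003], 0.39)]
palm_brush [([0.433, -0.096, 0.007], 0.77)]
soap_bar [([0.434, -0.219, 0.002], 0.72)]
scraper [([0.539, -0.22, 0.005], 0.92)]
oil_bottle [([0.537, -0.33, 0.004], 0.85)]
tamper [([0.659, -0.21, 0.005], 0.79)]
bottle_well [([0.578, 0.279, 0.002], 0.79)]
brush_cup [([0.46, 0.248, 0.003], 0.67)]
soap_dish [([0.488, 0.131, 0.005], 0.7)]
scraper_slot []
1.1
```

View pics/scene0.png

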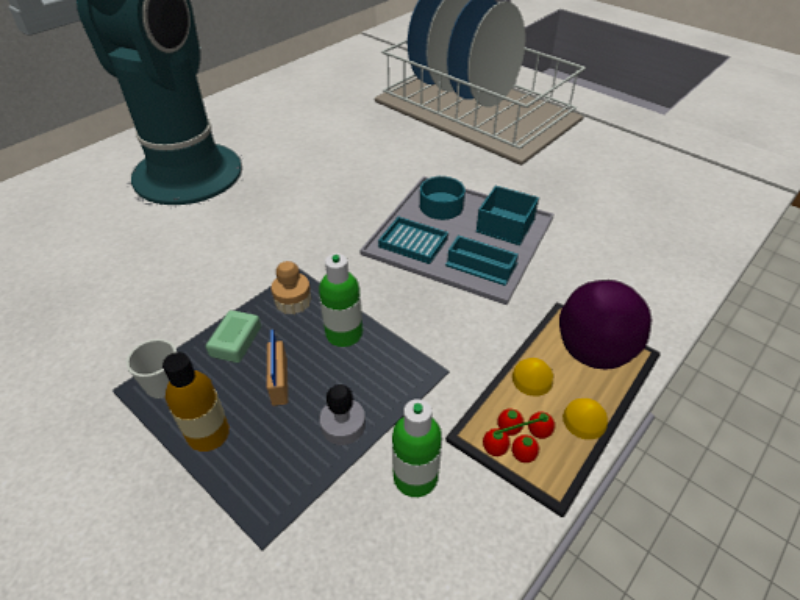

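View pics/top0.png

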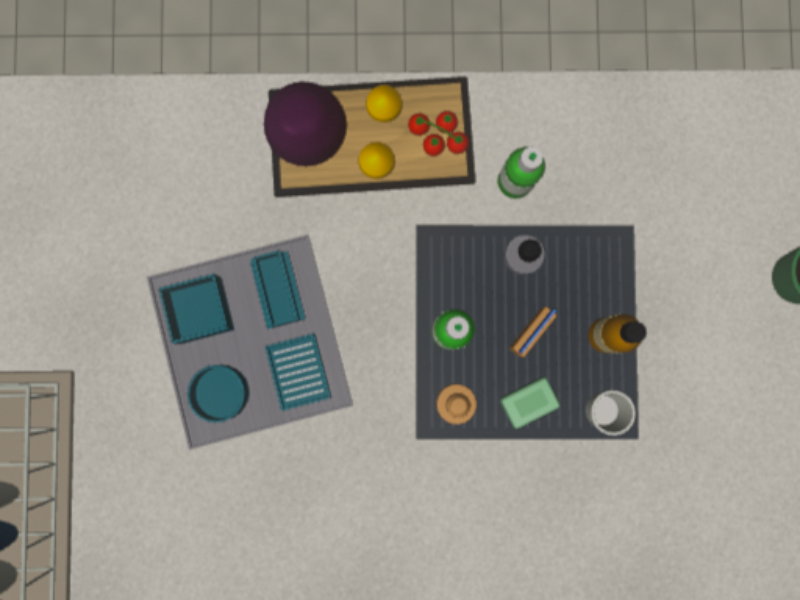

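The scene picture shows the near green bottle on the mat at (340,300), the brush (290,285), bar (233,335), scraper (277,370). The caddy is at (455,235), with the cup, well, dish and slot. The top picture agrees: the bottle is at (455,328), scraper (535,332), bar (530,403), brush (457,405), well (197,308), slot (278,288), cup (218,392) and dish (298,372). Next I'll measure exact poses from the depth clouds of both cameras.

```bash
cat > h.py <<'E'
import numpy as np,cv2
from station import viewer
def cloud(cam,p,d):
    i=viewer.camera_info(cam);K=i["intrinsics"];v,u=np.mgrid[:d.shape[0],:d.shape[1]]
    P=np.stack([(u-K[0,2])/K[0,0]*d,-(v-K[1,2])/K[1,1]*d,-d],-1)@i["rotation"].T+i["eye"]
    hsv=cv2.cvtColor(p,cv2.COLOR_RGB2HSV)
    return P,hsv,d>0
def snap(cam):
    p,d=viewer.read_camera(cam);return cloud(cam,p,d)
def fit(P,hsv,ok,c,r,zlo,zhi,hue=None,smin=0):
    m=ok&(np.hypot(P[...,0]-c[0],P[...,1]-c[1])<r)&(P[...,2]>zlo)&(P[...,2]<zhi)&(hsv[...,1]>=smin)
    if hue: m&=(hsv[...,0]>=hue[0])&(hsv[...,0]<=hue[1])
    q=P[m]
    if len(q)<5: return None
    (cx,cy),(w,h),a=cv2.minAreaRect((q[:,:2]*1000).astype(np.float32))
    if w<h: w,h,a=h,w,a+90
    cc,cr=cv2.minEnclosingCircle((q[:,:2]*1000).astype(np.float32))
    return dict(n=len(q),rect=np.round([cx,cy,w,h,(a+90)%180-90],1).tolist(),circ=np.round([*cc,cr],1).tolist(),mean=np.round(q[:,:2].mean(0)*1e3,1).tolist(),z=np.round(np.percentile(q[:,2],[5,50,95])*1e3,1).tolist())
E
python3 - <<'E'
from h import *
T=dict(bottle_top=((.547,-.098),.05,.12,.2),bottle_cap=((.547,-.098),.04,.138,.2),bottle_body=((.547,-.098),.05,.03,.1),knob=((.434,-.097),.05,.05,.1),brush_disc=((.434,-.097),.05,.015,.045),
 bar_all=((.435,-.217),.055,.012,.06),bar_top=((.435,-.217),.055,.026,.06),scr_grip=((.54,-.22),.055,.015,.052),scr_griptop=((.54,-.22),.055,.04,.05),blade=((.54,-.22),.055,.054,.09),
 well_rim=((.578,.28),.07,.046,.07),well_floor=((.578,.28),.03,-.01,.02),cup_rim=((.457,.251),.055,.037,.06),cup_floor=((.457,.251),.025,-.01,.02),
 dish_rim=((.488,.132),.064,.0165,.03),dish_floor=((.488,.132),.03,-.01,.03),slot_top=((.607,.165),.065,.028,.05),slot_all=((.607,.165),.065,.016,.05),mat=((.5,-.16),.03,-.01,.03),tray=((.535,.21),.02,-.01,.03))
for cam in("scene","top"):
    z=np.load(f"pics/{cam}0.npz");C=cloud(cam,z["p"],z["d"]);print(cam)
    for k,a in T.items(): print(k,fit(*C,*a))
E
```

```text
scene
bottle_top {'n': 248, 'rect': [546.9, -98.5, 28.6, 27.9, -73.8], 'circ': [545.9, -98.2, 15.4], 'mean': [550.9, -102.3], 'z': [123.5, 146.3, 154.5]}
bottle_cap {'n': 162, 'rect': [546.7, -98.5, 28.5, 27.7, -73.6], 'circ': [545.9, -98.2, 15.4], 'mean': [549.3, -100.6], 'z': [141.0, 149.3, 155.8]}
bottle_body {'n': 553, 'rect': [558.0, -107.9, 56.1, 28.4, 50.6], 'circ': [548.6, -100.2, 28.0], 'mean': [562.4, -111.8], 'z': [33.7, 67.8, 96.6]}
knob {'n': 195, 'rect': [440.9, -106.5, 33.5, 28.9, 39.9], 'circ': [439.5, -105.0, 17.1], 'mean': [444.8, -108.3], 'z': [57.9, 74.2, 80.5]}
brush_disc {'n': 369, 'rect': [442.5, -106.7, 57.3, 49.3, 55.7], 'circ': [438.1, -104.8, 29.9], 'mean': [449.4, -111.5], 'z': [18.1, 39.4, 42.2]}
bar_all {'n': 731, 'rect': [440.1, -215.1, 77.3, 49.1, -63.7], 'circ': [438.6, -214.3, 44.1], 'mean': [445.5, -218.3], 'z': [14.6, 30.1, 32.5]}
bar_top {'n': 563, 'rect': [439.3, -214.7, 75.9, 48.2, -63.8], 'circ': [438.3, -213.9, 43.6], 'mean': [441.4, -216.4], 'z': [27.8, 30.6, 32.6]}
scr_grip {'n': 361, 'rect': [543.5, -220.0, 81.3, 21.7, -39.9], 'circ': [543.
[... 3898 characters left out ...]
6]}
dish_floor {'n': 514, 'rect': [488.1, 132.2, 58.2, 58.2, 45.9], 'circ': [488.0, 132.0, 29.9], 'mean': [488.1, 132.0], 'z': [3.9, 7.2, 11.3]}
slot_top {'n': 275, 'rect': [610.9, 164.4, 108.5, 44.6, 14.2], 'circ': [610.2, 165.3, 57.5], 'mean': [610.8, 164.5], 'z': [29.2, 32.7, 36.3]}
slot_all {'n': 348, 'rect': [610.9, 164.3, 108.5, 44.7, 14.3], 'circ': [610.5, 164.6, 57.7], 'mean': [610.7, 164.4], 'z': [19.3, 32.1, 36.0]}
mat {'n': 504, 'rect': [500.2, -160.0, 57.6, 56.7, 89.5], 'circ': [500.1, -160.1, 29.9], 'mean': [500.1, -159.9], 'z': [-0.6, 3.2, 6.6]}
tray {'n': 226, 'rect': [534.8, 210.3, 37.9, 37.8, -1.5], 'circ': [534.9, 210.1, 19.9], 'mean': [535.1, 210.3], 'z': [-0.3, 3.3, 6.8]}
```

```bash
cat > m.py <<'E'
from h import *
from station import env,effector,solver
def R(a):
    y=np.array([np.cos(a),np.sin(a),0]);z=np.array([0,0,-1.]);return np.column_stack([np.cross(y,z),y,z])
def st(tag):
    s=env.sense();print(tag,"t%.1f"%s["t"],"tcp",np.round(s["ee_pos"],4),"w%.4f"%s["gripper_width"],"gf%.1f"%s["grasp_force"],"F",np.round(s["wrist_force"],1));return s
def move(pick,place,tip,ap,turn,sq,wexp,zup=.17,shift=0,sx=0):
    """pick/place: xy; tip: fingertip height above underside; ap: finger angle deg; turn: place yaw - pick yaw, deg; shift along tool x"""
    best=None
    for k in (0,180):
        for j in ((0,180) if turn is not None else range(0,360,90)):
            A=np.radians(ap+k); B=A+np.radians((turn or 0)+j) 
            q=[solver.inverse_kinematics(np.array([*p,.2]),R(a)) for p,a in((pick,A),(place,B))]
            if any(x is None for x in q): continue
            c=max(abs(x[6]) for x in q)
            if best is None or c<best[0]: best=(c,A,B)
    c,A,B=best;print("angles",np.degrees([A,B]),"j7",c)
    # shift: grasp offset given in world at pick (2-vector), carried along by the turn
    sh=np.array(shift if shift else [0,0.]);t=B-A;rot=np.array([[np.cos(t),-np.sin(t)],[np.sin(t),np.cos(t)]])
    P=np.array(pick)+sh;Q=np.array(place)+rot@sh
    effector.release()
    env.reach(np.array([*P,.004+tip+zup]),R(A)); env.movel(np.array([*P,.004+tip]),rate=.12)
    effector.grasp(sq); s=st("grasped")
    if abs(s["gripper_width"]-wexp)>.006: print("WIDTH OFF");return False
    env.movel(np.array([*P,.004+tip+zup]),rate=.15); s=st("lifted")
    if abs(s["gripper_width"]-wexp)>.006: print("LOST");return False
    env.reach(np.array([*Q,.009+tip+zup]),R(B)); env.movel(np.array([*Q,.009+tip+.006]),rate=.12); env.pause(.3)
    f0=env.sense()["wrist_force"][2]
    for dz in np.arange(.005,-.0045,-.001):
        env.movel(np.array([*Q,.009+tip+dz]),rate=.02); env.pause(.1)
        f=env.sense()["wrist_force"][2]
        if abs(f-f0)>1.5: break
    print("contact dz",round(dz,4),"dF",f-f0); st("down")
    effector.release(); env.pause(.2); env.movel(np.array([*Q,.009+tip+zup]),rate=.15); st("up");return True
E
python3 - <<'E'
from m import *
a=np.radians(14.4);w=np.array([.5807,.2793])+.004*np.array([-np.sin(a),np.cos(a)])
move((.5463,-.0967),w,.073,14.4,None,25,.056,zup=.17)
E
```

```text
angles [14.4 14.4] j7 0.7215415993994395
grasped t5.8 tcp [ 0.5459 -0.0969  0.077 ] w0.0544 gf25.0 F [-1.1  0.1  1.6]
lifted t7.1 tcp [ 0.5456 -0.0967  0.246 ] w0.0545 gf24.9 F [ 0.3 -0.2 -3.3]
contact dz -0.002 dF 8.72424894164383
down t13.2 tcp [0.5798 0.2835 0.0809] w0.0544 gf25.0 F [-3.2 -0.9  5.9]
up t15.3 tcp [0.5793 0.2828 0.2509] w0.0923 gf0.0 F [-0.4  0.3  0.2]
```

```bash
python3 - <<'E'
from m import *
ok=move((.4385,-.103),(.4568,.2475),.041,104.4,0,15,.035,zup=.13)
p,d=viewer.read_camera("scene");cv2.imwrite("pics/s2.png",cv2.resize(p[140-40:300,150:390,::-1],(720,600)))
C=cloud("scene",p,d)
print(fit(*C,(.58,.283),.03,.145,.2));print(fit(*C,(.457,.2475),.04,.06,.11))
print("bar",fit(*C,(.438,-.215),.055,.026,.06),"scr",fit(*C,(.5425,-.2185),.055,.054,.09))
E
```

```text
angles [284.4 464.4] j7 1.252894948031308
grasped t19.2 tcp [ 0.4385 -0.1029  0.045 ] w0.0337 gf15.0 F [1.1 0.7 0.1]
lifted t20.3 tcp [ 0.4378 -0.1029  0.1742] w0.0340 gf15.0 F [0.5 0.4 0.2]
contact dz 0.005 dF -2.276540792577389
down t23.9 tcp [0.4568 0.2475 0.055 ] w0.0345 gf15.0 F [-0.3  0.3 -1.7]
up t26.0 tcp [0.4564 0.247  0.1792] w0.0920 gf0.0 F [-0.8 -0.  -1. ]
{'n': 88, 'rect': [580.2, 280.5, 27.4, 26.8, 17.7], 'circ': [579.9, 281.4, 14.8], 'mean': [581.8, 277.5], 'z': [146.5, 153.3, 159.8]}
{'n': 133, 'rect': [462.0, 242.0, 32.7, 29.1, 62.2], 'circ': [462.2, 242.2, 17.0], 'mean': [465.9, 238.2], 'z': [62.5, 77.2, 85.3]}
bar {'n': 566, 'rect': [439.4, -214.9, 75.0, 49.6, -64.0], 'circ': [438.5, -214.4, 43.1], 'mean': [441.6, -216.3], 'z': [27.7, 30.6, 32.6]} scr {'n': 119, 'rect': [542.8, -219.7, 77.2, 4.1, -39.7], 'circ': [542.9, -219.6, 38.6], 'mean': [547.0, -222.7], 'z': [54.7, 69.9, 73.0]}
```

View pics/s2.png

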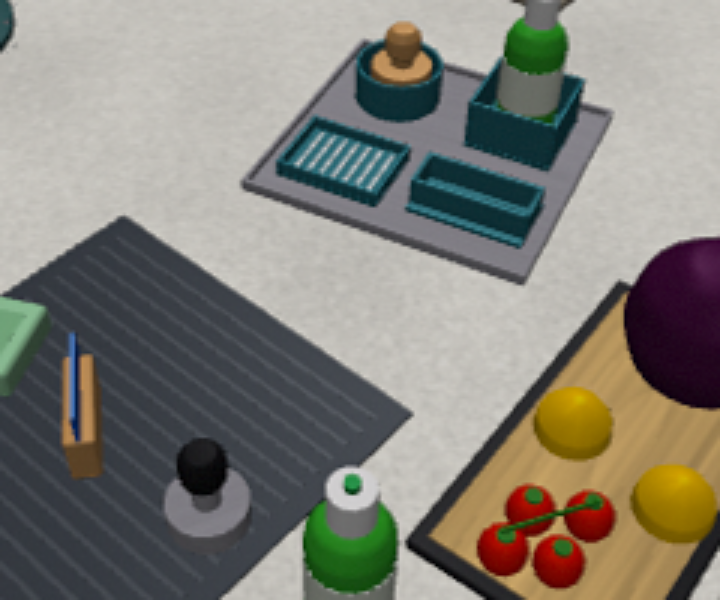

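Picture: bottle seated in the well (535,60) and brush in the cup (402,70), both upright. However, force noise triggered the contact check early, so the brush was released about 5 mm high. I'll average the force reading, then regrasp the brush and set it down properly before moving the bar.

```bash
python3 - <<'E'
s=open("m.py").read()
s=s.replace('def move(','''def fz():
    v=[]
    for _ in range(6): env.pause(.02); v.append(env.sense()["wrist_force"][2])
    return np.mean(v)
def lower(Q,tip):
    f0=fz()
    for dz in np.arange(.005,-.0045,-.001):
        env.movel(np.array([*Q,.009+tip+dz]),rate=.02); f=fz()
        if f-f0>2.5: break
    print("contact dz",round(dz,4),"dF",f-f0); st("down")
def move(''',1)
i=s.index('    f0=env.sense()');j=s.index('    effector.release(); env.pause(.2)')
s=s[:i]+"    lower(Q,tip)\n"+s[j:]
open("m.py","w").write(s)
E
cat m.py | tail -12
python3 - <<'E'
from m import *
Q=(.4568,.2475);tip=.041
env.movel(np.array([*Q,.050]),rate=.12); effector.grasp(15); st("g")
env.movel(np.array([*Q,.056]),rate=.05); env.pause(.3); lower(Q,tip)
effector.release(); env.pause(.2); env.movel(np.array([*Q,.2]),rate=.15)
ok=move((.4387,-.2132),(.4868,.1318),.015,26,14.3+64,20,.05,zup=.15,shift=[-.005*.438,.005*.899])
p,d=viewer.read_camera("scene");cv2.imwrite("pics/s3.png",cv2.resize(p[100:300,150:390,::-1],(720,600)))
C=cloud("scene",p,d)
print(fit(*C,(.457,.2475),.04,.06,.11));print("bar",fit(*C,(.487,.132),.06,.026,.06));print("scr",fit(*C,(.5425,-.2185),.055,.054,.09))
E
```

```text
# shift: grasp offset given in world at pick (2-vector), carried along by the turn
    sh=np.array(shift if shift else [0,0.]);t=B-A;rot=np.array([[np.cos(t),-np.sin(t)],[np.sin(t),np.cos(t)]])
    P=np.array(pick)+sh;Q=np.array(place)+rot@sh
    effector.release()
    env.reach(np.array([*P,.004+tip+zup]),R(A)); env.movel(np.array([*P,.004+tip]),rate=.12)
    effector.grasp(sq); s=st("grasped")
    if abs(s["gripper_width"]-wexp)>.006: print("WIDTH OFF");return False
    env.movel(np.array([*P,.004+tip+zup]),rate=.15); s=st("lifted")
    if abs(s["gripper_width"]-wexp)>.006: print("LOST");return False
    env.reach(np.array([*Q,.009+tip+zup]),R(B)); env.movel(np.array([*Q,.009+tip+.006]),rate=.12); env.pause(.3)
    lower(Q,tip)
    effector.release(); env.pause(.2); env.movel(np.array([*Q,.009+tip+zup]),rate=.15); st("up");return True
g t28.2 tcp [0.4568 0.2474 0.05  ] w0.0342 gf15.0 F [ 0.4 -0.8  0.1]
contact dz -0.001 dF 6.92680398906244
down t31.3 tcp [0.4573 0.2473 0.0497] w0.0342 gf15.0 F [-0.1 -2.3  6.4]
angles [ 26.  104.3] j7 1.0042448794212198
grasped t37.6 tcp [ 0.4363 -0.2089  0.019 ] w0.0497 gf20.0 F [-0.7 -0.7  1.1]
lifted t38.8 tcp [ 0.4359 -0.2085  0.1682] w0.0497 gf20.0 F [-0.1  0.8 -1.6]
contact dz -0.002 dF 11.494315077410503
down t44.6 tcp [0.4821 0.1306 0.023 ] w0.0498 gf20.0 F [-2.7 -2.  10.9]
up t46.7 tcp [0.4814 0.1303 0.1732] w0.0920 gf0.0 F [-0.1 -0.2  0.1]
{'n': 129, 'rect': [463.0, 242.0, 33.0, 28.4, 13.5], 'circ': [463.5, 241.4, 16.9], 'mean': [466.2, 238.1], 'z': [62.5, 78.2, 85.2]}
bar {'n': 381, 'rect': [487.8, 128.4, 76.0, 51.5, 15.4], 'circ': [488.6, 128.7, 42.2], 'mean': [490.6, 125.4], 'z': [28.2, 34.2, 36.3]}
scr {'n': 117, 'rect': [543.4, -220.2, 76.4, 4.1, -39.7], 'circ': [543.6, -219.8, 38.2], 'mean': [547.1, -222.8], 'z': [54.9, 69.9, 73.3]}
```

View pics/s3.png

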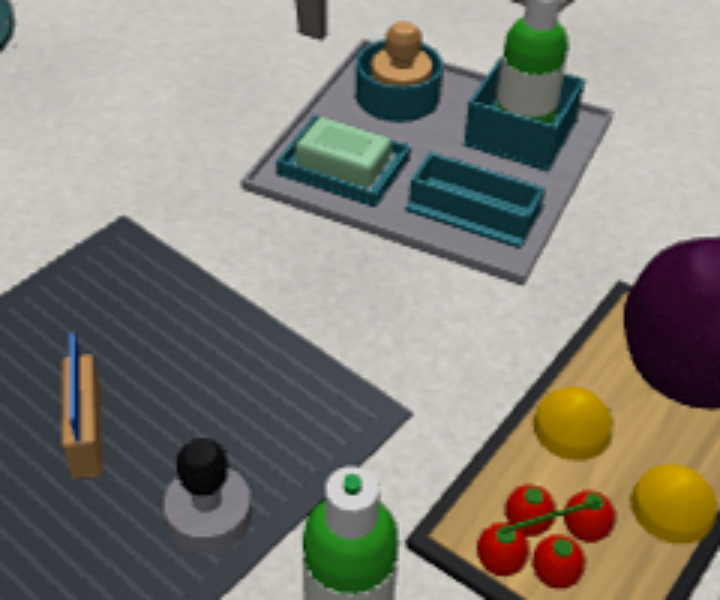

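The bar lies flat in the dish at (343,150), and the bottle and brush are still upright. The scraper is next.

```bash
python3 - <<'E'
from m import *
ok=move((.5427,-.2186),(.6105,.163),.029,50.3,14.3+39.7,15,.022,zup=.15,shift=[-.006*.769,.006*.639])
q=env.sense()["ee_pos"]
env.reach(np.array([.45,-.1,.35]),R(np.radians(50)))
p,d=viewer.read_camera("scene");cv2.imwrite("pics/s4.png",cv2.resize(p[:,:,::-1],(800,600)))
p2,d2=viewer.read_camera("top");cv2.imwrite("pics/t4.png",cv2.resize(p2[120:320,80:330,::-1],(750,600)))
for C in (cloud("scene",p,d),cloud("top",p2,d2)):
  for a in (((.58,.283),.03,.145,.2),((.457,.2475),.04,.06,.11),((.487,.132),.06,.026,.06),((.61,.163),.065,.055,.1)): print(fit(*C,*a))
st("end")
E
```

```text
angles [ 50.3 104.3] j7 1.020078820900409
grasped t50.8 tcp [ 0.538  -0.2148  0.033 ] w0.0217 gf14.9 F [-0.5  0.2  0.4]
lifted t51.9 tcp [ 0.5374 -0.2147  0.1821] w0.0219 gf14.9 F [ 0.3  0.6 -0.3]
contact dz -0.001 dF 5.974401630530978
down t57.6 tcp [0.6048 0.1612 0.0377] w0.0220 gf15.0 F [-1.4 -2.5  5.2]
up t60.0 tcp [0.6042 0.1611 0.1869] w0.0918 gf0.0 F [-0.3  0.5 -0.5]
{'n': 86, 'rect': [580.6, 280.1, 27.2, 26.0, 16.2], 'circ': [580.3, 281.3, 15.6], 'mean': [581.7, 277.7], 'z': [146.5, 153.0, 159.2]}
{'n': 131, 'rect': [463.5, 242.3, 31.6, 28.2, 38.4], 'circ': [462.1, 244.5, 18.0], 'mean': [466.0, 238.5], 'z': [62.7, 77.3, 84.8]}
{'n': 379, 'rect': [488.3, 129.0, 74.5, 51.3, 14.0], 'circ': [488.3, 128.6, 41.9], 'mean': [490.6, 125.3], 'z': [28.2, 34.2, 36.4]}
{'n': 231, 'rect': [610.8, 160.1, 77.1, 7.3, 15.0], 'circ': [610.4, 161.3, 38.6], 'mean': [611.5, 159.3], 'z': [56.2, 67.8, 77.1]}
{'n': 166, 'rect': [579.8, 283.5, 28.3, 27.9, 45.8], 'circ': [580.0, 283.4, 15.2], 'mean': [579.6, 283.2], 'z': [148.0, 152.9, 158.7]}
{'n': 209, 'rect': [461.3, 246.5, 32.8, 32.8, 44.4], 'circ': [461.2, 247.3, 17.4], 'mean': [461.6, 245.1], 'z': [69.2, 81.2, 86.2]}
{'n': 711, 'rect': [487.5, 131.8, 75.8, 50.0, 14.1], 'circ': [487.5, 131.7, 42.7], 'mean': [487.4, 131.1], 'z': [29.7, 33.7, 37.6]}
{'n': 97, 'rect': [609.9, 161.4, 75.4, 8.8, 9.5], 'circ': [610.0, 161.0, 37.8], 'mean': [610.0, 161.0], 'z': [56.0, 74.2, 78.5]}
end t61.4 tcp [ 0.4503 -0.0993  0.3497] w0.0917 gf0.0 F [ 0.   0.8 -0.9]
```

View pics/s4.png

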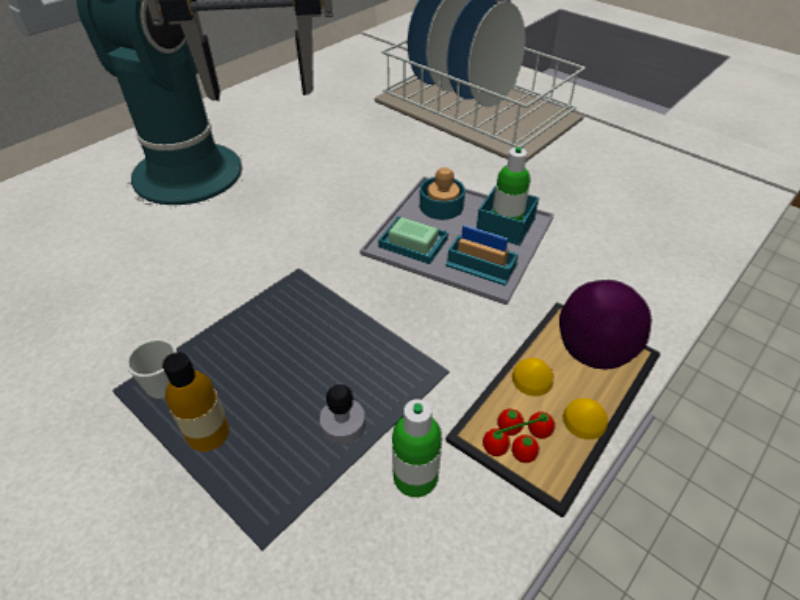

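View pics/t4.png

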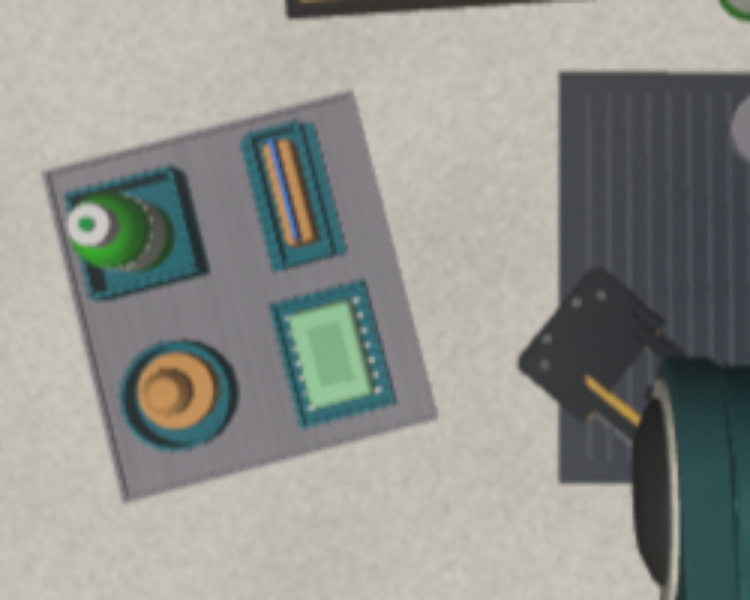

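Both pictures show all four items seated upright or flat in their inserts, with measured heights matching the floors. The oil bottle (200,405) and tamper (342,410) have not moved, and the gripper is clear.

```bash
python3 -c "
from station import workorder;print(workorder.finish_job())"
```

```text
the job is handed in; nothing more can be done
None
```

The job is handed in at about 61 s of the 128 s: all four items rest in their own inserts, and the oil bottle and tamper were left standing where they were; the brush was first released about 5 mm too high, so I picked it up again and lowered it onto the cup floor.

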